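# Sieve the milling balls

### The job

Take the bar sieve by its handle off the steel pan it stands on and shake it over that pan until all three small white milling balls have dropped through into the pan, with the two big balls staying in the sieve. Then tip the two big balls over the sieve's spout into the open round steel dish, and set the empty sieve back level across the rim of its pan, as it stood at the start.

Things in the scene. Friction and masses are not known exactly. Their poses are not given: they have to be found in the camera images.
- sieve_handle (a point): centre of the handle of the loose aluminium bar sieve (0.3 kg), a tray 150 mm long (x), 84 wide, walls 35 high, underside 90 mm below this point. x points to its spout, y along the handle, z up. Handle: level bar 12 mm wide (x), 16 high, 84 long (y), on uprights at y -40 and +40 mm. The sieve starts across the pan's rim, this point 130 mm above the bench
- sieve_slots (a point): middle of the slotted floor, 2 mm ahead of the handle's centre in x and 83 mm below it: three open slots along x, 18 mm wide, 44 mm long. Behind them a blank plate falls at 4 degrees from the slots to the back wall: the small balls start there. Quick strokes of 25 mm along x (0.25 m/s) or 12 to 15 degrees of spout-down tilt roll them to the slots. The big balls start on the slots
- sieve_lip (a point): middle of the lip of the open spout, 76 mm ahead of the handle's centre in x and 69 mm below it. A ramp rises at 20 degrees from the slots' front end to the lip; the big balls stay behind it up to about 20 degrees of spout-down tilt and roll out from about 30
- pan: open steel collecting pan, fixed to the bench: 116 mm (x) by 120 mm (y) outside, 40 mm high, walls and floor 4 mm thick. Origin at the centre of its underside, z up, x along the sieve that stands on it, pointing to the spout at the start. The underside of the sieve's two side walls rests on the pan's two end walls (x -56 and +56 mm)
- dish: open round steel dish, fixed to the bench, 160 mm in outer diameter, 45 mm high, wall and floor 4 mm. Origin at the centre of its underside
- small1_center (a point): centre of small ball 1: white ceramic, 15 mm in diameter
- small2_center (a point): centre of small ball 2: white ceramic, 15 mm in diameter
- small3_center (a point): centre of small ball 3: white ceramic, 15 mm in diameter
- big1_center (a point): centre of big ball 1: white ceramic, 28 mm in diameter
- big2_center (a point): centre of big ball 2: white ceramic, 28 mm in diameter
Things that resemble listed ones, but are neither listed nor needed, are in the scene too. What is shaped like the pan but black, red or yellow is not meant.

How it is judged:
By the outcome, as a careful person would: the job done as asked, in the order asked, and still so for the second after the job is handed in, with the robot touching nothing.
It also fails if it takes over 58 s, if anything falls off the work surface, if the arm or the gripper's body presses on something with over 40 N, if the wrist force passes 120 N, or if a joint passes its speed limit or range.

### The arm

A 6-joint arm with a two-finger parallel gripper is mounted at the origin on the work surface. World frame = base frame: x ahead of the robot, y to its left, z up, the work surface at z = 0. Lengths are in mm, angles in rad, forces in N, time in s.
With the tool pointing down it reaches from about 400 to 925 mm from the base axis. Payload 12.5 kg.
Tool frame: the origin (TCP) lies where the fingers leave the gripper's body, on its centre line; the fingertips stand 78 mm ahead of it and the grasp point (between the pads) lies 59 mm ahead of it (env.nose_length is the distance from the TCP to the fingertips, in mm); z points along the fingers, y is the line along which they close (so a half turn about z gives the same grasp; the last joint's range is limited). The gripper opens to 95 mm and grips with 3 to 60 N. Pads are 20 mm wide; open, the fingers measure 119 mm over their backs; the gripper's body (75 mm by 180 mm) begins 59 mm behind the grasp point.
Start: joints at [-1.393, 0.491, 1.559, -0, 1.092, -0.106], TCP at [175.025, -600.003, 292.261] pointing down, gripper open.
Joint ranges: [-3.1, 3.1], [-0.84, 2.19], [0.05, 2.79], [-1.13, 4.28], [0.06, 2.93], [-2.69, 2.69]. Speed limits (rad/s): [2.22, 2.22, 2.79, 3.14, 3.14, 3.14].

### API

Orientations are given as [roll, pitch, yaw] about the fixed x, y, z axes, in that order (R = Rz(yaw) Ry(pitch) Rx(roll)).
In Python, from cell import env gives the robot as it stands. The module is installed in compiled form; this text tells all that it offers.
- The arm moves only by the tool send_rows, never from a script. Its argument "series" is text: rows parted by semicolons, each of 6 numbers parted by spaces: the shift along the tool's x, y, z as a fraction of full scale, then the turn, a rotation vector about the tool's x, y, z as a fraction of full scale. A call has 1 to 5 rows; each row shifts and turns the commanded pose from where the row before left it, along the tool's axes as they then stand; what a row does not reach is not made up. Full scale, the value 1, is 60 mm for a shift and 10 degrees for a turn. A row lasts 1/8 s, in which the tool goes at most 62.5 mm and 10.7 degrees, less where a joint would pass 70% of its speed; a pose out of reach is approached as far as the arm can. A call with a number of a shift or a turn outside -1 to 1 is refused whole. A call with a gripper value outside its range is refused whole. "fingers" is the opening, from 0 (shut) to 1 (fully open), set as the call begins (left out, the last holds). The fingers move at their own pace and stop on an object; the grip force is fixed at half the most. Time passes only in rows, so rows that do not move let the fingers close. It gives the time, the measured TCP pose, the force, the opening and the grip force at its end, in the units of the state.
- env.state(): the state, without advancing time (a new reading comes with each control period).
- env.read_camera(name): name is "side" or "top" or "wrist"; returns a dict with "color" (400x640x3 uint8, red, green, blue), "z_map" (400x640 float32, mm along the optical axis (not along the pixel's ray), 0 where there is no reading), "fovy" (degrees; the focal length in pixels is half the picture's height over the tangent of half this angle, whatever the lens; pixels are square), "cx", "cy" (the principal point, pixels), "R" (3x3) and "t" (3): a world point X has camera coordinates R X + t. Camera axes: x right, y down, z forward; pixel columns grow to the right and rows downward; lengths in mm; the calibration is good to about 2 mm. A picture is of the moment at which its call begins.
- env.job_done(): hands the job in; it is judged then, once.
The state is a dict: "t": time; "joints": joint angles; "qvel": joint speeds; "tau": joint torques, N m; "eef_pos": TCP position; "tcp_rot": TCP orientation; "ft_force": force on the tool from outside, world axes, zero at the start; "moment": the same for the moment, N m; "opening": opening from 0.0 (shut) to 1.0 (fully open); "grip_force": force on a finger pad.
Only numpy, scipy, OpenCV 4.12 (cv2) and the standard library are available. Lean on these libraries where they do the work, as an engineer would, in place of code of your own. Each camera call takes 0.05 s, during which the arm holds its last target. There are 200 camera calls.

## Working session

There is one attempt and no reset: what is moved stays moved. The work goes in short steps, Python scripts to look and compute and a tool call to move; the robot and the scene stay as the last step left them, time stands still between calls to the robot, and variables do not carry over. Pictures are saved under pics/ and viewed, at most 10 in all, crops included, and the job is handed in when it is done.

Besides the shell and the picture viewer there is one more tool, called after "Call:" as name(argument=value, ...) on one line, values as JSON. send_rows: Moves the arm, as the interface text tells. Shift numbers are shares of 60 mm and turn numbers shares of 10 degrees, none past 1 either way. Its arguments: {"type":"object","properties":{"series":{"type":"string"},"fingers":{"type":"number"}},"required":["series"]}

```bash
mkdir -p pics; cat > h.py <<'E'
import numpy as np, cv2, pickle
from cell import env
def shot(name,tag):
    c=env.read_camera(name); pickle.dump(c,open(f'pics/{tag}.pkl','wb')); cv2.imwrite(f'pics/{tag}.png',c['color'][:,:,::-1]); return c
def load(tag): return pickle.load(open(f'pics/{tag}.pkl','rb'))
def foc(c): return 200/np.tan(np.radians(c['fovy'])/2)
def cloud(c):
    f=foc(c); v,u=np.mgrid[0:400,0:640]; z=c['z_map'].astype(float)
    P=np.stack([(u-c['cx'])*z/f,(v-c['cy'])*z/f,z],-1)
    W=(P-np.array(c['t']))@np.array(c['R']); W[z==0]=np.nan; return W
def pix(c,X):
    p=np.array(c['R'])@np.array(X)+c['t']; f=foc(c); return p[:2]/p[2]*f+[c['cx'],c['cy']]
E
python3 - <<'E'
from h import *
a=shot('top','top0'); b=shot('side','side0')
for c in (a,b): print(c['fovy'],c['cx'],c['cy'],np.round(-np.array(c['R']).T@c['t']))
print(env.state())
E
```

```text
42.35320810974215 319.9512853225318 200.36198605706227 [ 407.   79. 1236.]
52.22179566141106 325.4074100186417 194.1067418212304 [219. 816. 923.]
{'t': 0.1, 'joints': array([-1.39258551e+00,  4.91469218e-01,  1.55938422e+00, -2.15797073e-05,
        1.09171376e+00, -1.05605689e-01]), 'qvel': array([-0.00040255, -0.00311795, -0.00379805,  0.00034813, -0.0016907 ,
       -0.00132674]), 'tau': array([ 3.22052409e-03, -6.13621473e+01, -2.58606219e+01,  6.94017252e-02,
        4.70313686e-02, -6.53581901e-05]), 'eef_pos': array([ 175.00292053, -599.85114045,  291.74030722]), 'tcp_rot': array([-3.14062153e+00, -8.36918595e-05,  2.83826425e-01]), 'ft_force': array([ 0.23338382, -0.24123054, -0.22927646]), 'moment': array([-0.03814437,  0.01718544,  0.01253031]), 'grip_force': 0.0, 'opening': 1.0017881605069954}
```

View pics/top0.png

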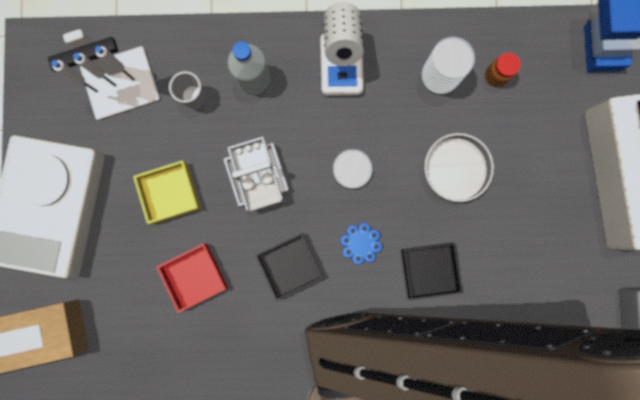

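View pics/side0.png

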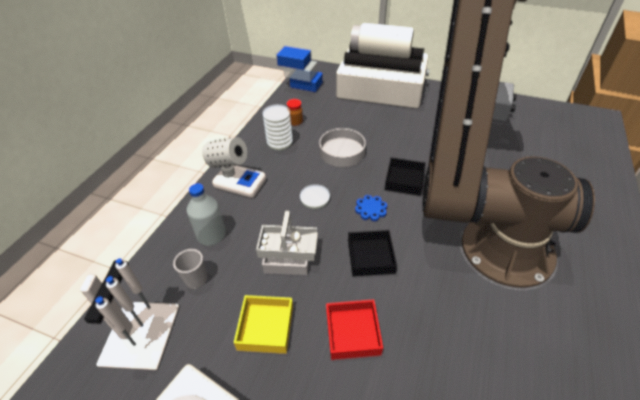

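The top view shows the sieve on its steel pan at (257,175), with three small balls at its upper end (y≈148) and two big ones below the handle. The spout points down the image. Three things could be the dish:
- The open, tall-rimmed round steel dish at (459,167), which fits.
- The flat disc at (352,168), which has no walls.
- The paper-roll and cup things, which are not dishes.

The pans at (168,192), (192,277), (291,266) and (430,270) are yellow, red, black and black, so none is meant. I'll confirm in one enlarged crop and measure.

```bash
python3 - <<'E'
from h import *
c=load('top0'); im=c['color'][:,:,::-1]
a=cv2.resize(im[125:225,210:310],None,fx=4,fy=4,interpolation=cv2.INTER_CUBIC)
b=cv2.resize(im[125:225,410:510],None,fx=4,fy=4,interpolation=cv2.INTER_CUBIC)
cv2.imwrite('pics/crop0.png',np.hstack([a,b]))
W=cloud(c); np.set_printoptions(suppress=True,precision=0)
Z=W[...,2]
reg=np.zeros(Z.shape,bool); reg[125:225,210:310]=1
for lo,hi in ((118,150),(78,95),):
    m=reg&(Z>lo)&(Z<hi); p=W[m]; print(lo,m.sum(),p.mean(0),cv2.minAreaRect(p[:,:2].astype(np.float32)))
reg[:]=0; reg[125:225,410:510]=1
m=reg&(Z>35)&(Z<60); p=W[m]; print(cv2.minEnclosingCircle(p[:,:2].astype(np.float32)),p.mean(0), m.sum())
s=load('side0');Ws=cloud(s)
Z=Ws[...,2]; reg[:]=0; reg[205:275,250:325]=1
m=reg&(Z>118)&(Z<150); p=Ws[m]; print(m.sum(),p.mean(0),cv2.minAreaRect(p[:,:2].astype(np.float32)))
E
```

```text
118 252 [562. 227. 136.] ((562.8277587890625, 227.11988830566406), (13.16786003112793, 83.32381439208984), 16.32826805114746)
78 27 [559. 232.  82.] ((565.8558959960938, 228.59669494628906), (138.3714599609375, 83.83336639404297), 17.4882755279541)
((569.1544799804688, -244.460693359375), 80.96855926513672) [ 572. -248.   43.] 496
165 [559. 234. 136.] ((561.5731811523438, 228.2522430419922), (12.040374755859375, 87.58551788330078), 16.094762802124023)
```

View pics/crop0.png

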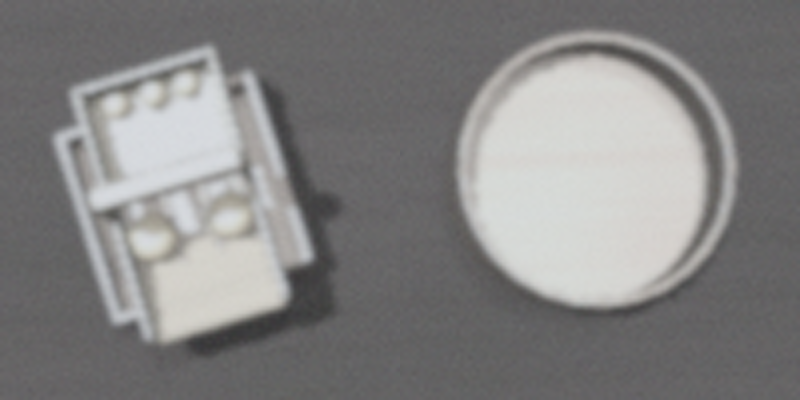

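The crop confirms it. The left half shows the sieve with small balls at the back (115,103), (155,95), (188,83), big balls at (153,237) and (230,213), and the spout towards the robot. The right half shows the open-walled round dish. Next I plan the approach above the handle.

```bash
cat >> h.py <<'E'
from scipy.spatial.transform import Rotation as Ro, Slerp
def pose(g,yaw,tilt=0):   # grasp point, tool yaw deg, spout-down tilt deg -> TCP, R
    R=(Ro.from_euler('z',yaw,degrees=True)*Ro.from_euler('x',180,degrees=True)*Ro.from_euler('x',-tilt,degrees=True))
    return np.array(g,float)-59*R.as_matrix()[:,2],R
def cur():
    s=env.state(); return np.array(s['eef_pos']),Ro.from_euler('xyz',s['tcp_rot'])
def rows(legs,start=None):  # legs: (grasp pt,yaw,tilt,n)
    p,R=start or cur(); k=0
    for g,y,ti,n in legs:
        p1,R1=pose(g,y,ti); g0=p+59*R.as_matrix()[:,2]; rv=(R.inv()*R1).as_rotvec()
        out=[]; pa,Ra=p,R
        for i in range(1,n+1):
            Rb=R*Ro.from_rotvec(rv*i/n); pb=g0+(np.array(g)-g0)*i/n-59*Rb.as_matrix()[:,2]
            d=Ra.inv().apply(pb-pa)/60; w=np.degrees((Ra.inv()*Rb).as_rotvec())/10
            d=np.round(d,3); w=np.round(w,3)
            out.append(' '.join('%g'%(v+0) for v in [*d,*w]))
            pa,Ra=pa+Ra.apply(d*60),Ra*Ro.from_rotvec(np.radians(w*10))
        p,R=pa,Ra
        print('leg',g,y,ti)
        for i in range(0,n,5): print('; '.join(out[i:i+5]))
    return p,R
E
python3 - <<'E'
from h import *
rows([((540,-200,233),62,0,10),((562,228,233),106.8,0,10)])
E
```

```text
leg (540, -200, 233) 62 0
0.771 -0.469 0 -0.001 0 -0.457; 0.805 -0.407 0 0 0 -0.458; 0.836 -0.341 0 0 -0.001 -0.457; 0.86 -0.273 0 -0.001 0 -0.458; 0.879 -0.204 0 0 0 -0.457
0.892 -0.133 0 -0.001 -0.001 -0.457; 0.9 -0.061 -0.001 -0.001 0 -0.458; 0.903 0.01 0 0 0 -0.457; 0.898 0.083 0 -0.001 0 -0.457; 0.889 0.153 -0.001 0 -0.001 -0.458
leg (562, 228, 233) 106.8 0
0.647 -0.302 0 0 0 -0.448; 0.669 -0.251 0 0 0 -0.448; 0.686 -0.198 0 0 0 -0.448; 0.7 -0.144 0 0 0 -0.448; 0.709 -0.089 0 0 0 -0.448
0.713 -0.033 0 0 0 -0.448; 0.714 0.023 0 0 0 -0.448; 0.71 0.078 0 0 0 -0.448; 0.702 0.134 0 0 0 -0.448; 0.689 0.188 0 0 0 -0.448
```

Call:
send_rows(series="0.77 -0.47 0 0 0 -0.46; 0.8 -0.41 0 0 0 -0.46; 0.84 -0.34 0 0 0 -0.46; 0.86 -0.27 0 0 0 -0.46; 0.88 -0.2 0 0 0 -0.46", fingers=1)

```text
t: 0.72
eef_pos: [358.4, -398.6, 292.1]
tcp_rot: [-3.141, -0.0, 0.688]
ft_force: [0.1, 0.2, -1.2]
opening: 1.002
grip_force: 0.0
```

Call:
send_rows(series="0.89 -0.13 0 0 0 -0.46; 0.9 -0.06 0 0 0 -0.46; 0.9 0.01 0 0 0 -0.46; 0.9 0.08 0 0 0 -0.46; 0.89 0.15 0 0 0 -0.46")

```text
t: 1.35
eef_pos: [540.0, -198.1, 292.1]
tcp_rot: [-3.141, 0.0, 1.089]
ft_force: [-0.2, -0.5, 0.1]
opening: 0.997
grip_force: 0.0
```

Call:
send_rows(series="0.65 -0.3 0 0 0 -0.45; 0.67 -0.25 0 0 0 -0.45; 0.69 -0.2 0 0 0 -0.45; 0.7 -0.14 0 0 0 -0.45; 0.71 -0.09 0 0 0 -0.45")

```text
t: 1.98
eef_pos: [549.2, 16.3, 292.0]
tcp_rot: [-3.141, 0.0, 1.482]
ft_force: [0.5, -0.2, 0.4]
opening: 0.999
grip_force: 0.0
```

Call:
send_rows(series="0.71 -0.03 0 0 0 -0.45; 0.71 0.02 0 0 0 -0.45; 0.71 0.08 0 0 0 -0.45; 0.7 0.13 0 0 0 -0.45; 0.69 0.19 0 0 0 -0.45")

```text
t: 2.6
eef_pos: [558.7, 229.9, 291.9]
tcp_rot: [-3.141, 0.0, 1.875]
ft_force: [0.9, 0.9, 0.1]
opening: 1.003
grip_force: 0.0
```

Call:
send_rows(series="0 0 0 0 0 0")

```text
t: 2.72
eef_pos: [558.5, 230.8, 291.7]
tcp_rot: [-3.141, -0.0, 1.876]
ft_force: [0.8, 0.2, 0.5]
opening: 0.999
grip_force: 0.0
```

```bash
python3 - <<'E'
from h import *
np.set_printoptions(suppress=True,precision=2)
c=shot('wrist','w0'); W=cloud(c); Z=W[...,2]
m=(Z>118)&(Z<150)&(np.hypot(W[...,0]-562,W[...,1]-228)<70)
p=W[m]; print(m.sum(),p.mean(0),cv2.minAreaRect(p[:,:2].astype(np.float32)))
m=(Z>66)&(Z<82)&(np.hypot(W[...,0]-562,W[...,1]-228)<100)
p=W[m]; print(m.sum(),cv2.minAreaRect(p[:,:2].astype(np.float32)))
m=(Z>32)&(Z<48)&(np.hypot(W[...,0]-562,W[...,1]-228)<100)
p=W[m]; print(m.sum(),cv2.minAreaRect(p[:,:2].astype(np.float32)))
s=env.state(); print(s['eef_pos'],np.degrees(s['tcp_rot']),s['t'])
E
```

```text
1783 [558.83 229.69 136.08] ((559.79296875, 226.43316650390625), (11.999649047851562, 83.57444763183594), 16.00518035888672)
2656 ((559.9228515625, 226.15341186523438), (150.10382080078125, 84.70821380615234), 16.15882110595703)
5424 ((559.4859008789062, 227.4642333984375), (147.6581573486328, 120.71038818359375), 16.517637252807617)
[558.5  229.43 291.67] [-179.95    0.01  107.37] 2.775
```

View pics/w0.png

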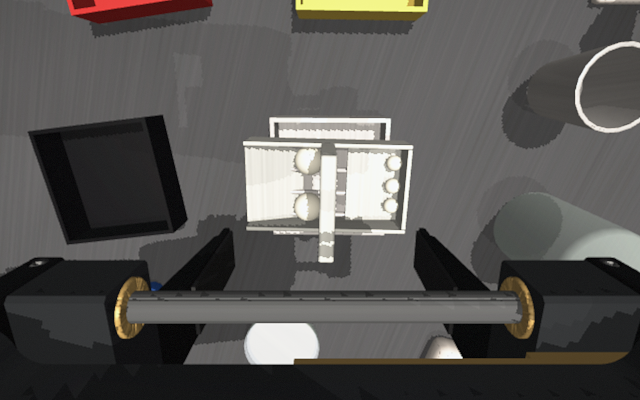

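The wrist view shows the handle bar at (328,205), big balls at (306,160) and (306,207), small balls at (392,162), (391,186) and (391,205), and the steel pan beneath. Now I'll go down and grasp.

```bash
python3 - <<'E'
from h import *
rows([((560.5,226.8,130),106.1,0,5)])
E
```

```text
leg (560.5, 226.8, 130) 106.1 0
-0.01 0.004 0.342 -0.001 0 0.025; -0.011 0.004 0.342 -0.001 0 0.026; -0.01 0.004 0.343 -0.001 0.001 0.025; -0.01 0.004 0.342 -0.001 0 0.025; -0.01 0.004 0.342 -0.001 0 0.026
```

Call:
send_rows(series="-0.01 0 0.34 0 0 0.025; -0.01 0 0.34 0 0 0.025; -0.01 0.01 0.34 0 0 0.025; -0.01 0.01 0.34 0 0 0.025; -0.01 0 0.34 0 0 0.025")

```text
t: 3.4
eef_pos: [561.0, 224.6, 189.5]
tcp_rot: [-3.141, 0.0, 1.848]
ft_force: [-0.1, -0.6, 0.0]
opening: 1.002
grip_force: 0.0
```

Call:
send_rows(series="0 0 0 0 0 0; 0 0 0 0 0 0; 0 0 0 0 0 0; 0 0 0 0 0 0; 0 0 0 0 0 0", fingers=0)

```text
t: 4.03
eef_pos: [560.9, 225.9, 190.5]
tcp_rot: [3.141, 0.0, 1.85]
ft_force: [-0.1, 0.5, 0.1]
opening: 0.527
grip_force: 0.0
```

Call:
send_rows(series="0 0 0 0 0 0; 0 0 0 0 0 0")

```text
t: 4.28
eef_pos: [560.8, 225.9, 190.2]
tcp_rot: [-3.142, 0.0, 1.85]
ft_force: [0.1, 0.7, 0.6]
opening: 0.321
grip_force: 0.0
```

```bash
python3 - <<'E'
from h import *
p,R=cur(); g=p+59*R.as_matrix()[:,2]; print(g,np.degrees(env.state()['tcp_rot']),env.state()['opening'])
E
```

```text
[560.82089481 225.92491222 131.18497443] [-1.79995835e+02  5.73165649e-03  1.06014209e+02] 0.32132595129033203
```

Call:
send_rows(series="0 0 0 0 0 0; 0 0 0 0 0 0; 0 0 0 0 0 0; 0 0 0 0 0 0; 0 0 0 0 0 0")

```text
t: 4.9
eef_pos: [561.0, 225.9, 190.2]
tcp_rot: [3.141, 0.0, 1.85]
ft_force: [1.9, -0.1, -0.5]
opening: 0.122
grip_force: 30.0
```

```bash
python3 - <<'E'
from h import *
s=env.state(); print(s['opening'],s['grip_force'],s['ft_force'])
p,R=cur(); g=p+59*R.as_matrix()[:,2]; print(g,np.degrees(s['tcp_rot']))
# s unit
y=np.radians(106.1); S=np.array([-np.sin(y),np.cos(y),0])
rows([((560.8,225.9,158),106.1,0,4),(np.array([560.8,225.9,158])+18*S,106.1,14,5)])
print(S)
E
```

```text
0.1222321839618896 29.999877512454987 [ 1.89379217 -0.1312922  -0.45768262]
[560.99125662 225.88586926 131.19208857] [1.79985502e+02 7.30792463e-03 1.06007502e+02]
leg (560.8, 225.9, 158) 106.1 0
0 -0.001 -0.112 0 0 -0.002; 0 0 -0.111 0.001 0 -0.003; 0.001 -0.001 -0.112 0 0.001 -0.002; 0 -0.001 -0.112 0 0 -0.002
leg [543.50597523 220.90833624 158.        ] 106.1 14
0 -0.108 0.001 -0.28 0 0; 0 -0.108 -0.002 -0.28 0 0; 0 -0.108 -0.004 -0.28 0 0; 0 -0.107 -0.008 -0.28 0 0; 0 -0.107 -0.01 -0.28 0 0
[-0.96077915 -0.27731465  0.        ]
```

Call:
send_rows(series="0 0 -0.11 0 0 0; 0 0 -0.11 0 0 0; 0 0 -0.11 0 0 0; 0 0 -0.11 0 0 0; 0 0 0 0 0 0")

```text
t: 5.52
eef_pos: [561.0, 226.0, 217.3]
tcp_rot: [3.141, 0.0, 1.85]
ft_force: [0.1, 0.0, -5.4]
opening: 0.126
grip_force: 30.0
```

Call:
send_rows(series="0 -0.11 0 -0.28 0 0; 0 -0.11 0 -0.28 0 0; 0 -0.11 0 -0.28 0 0; 0 -0.11 -0.01 -0.28 0 0; 0 -0.11 -0.01 -0.28 0 0")

```text
t: 6.15
eef_pos: [528.7, 216.7, 214.4]
tcp_rot: [2.896, 0.0, 1.85]
ft_force: [1.2, 0.6, -5.1]
opening: 0.123
grip_force: 30.0
```

Call:
send_rows(series="0 0 0 0 0 0; 0 0 0 0 0 0; 0 0 0 0 0 0; 0 0 0 0 0 0; 0 0 0 0 0 0")

```text
t: 6.78
eef_pos: [529.2, 216.8, 214.5]
tcp_rot: [2.897, 0.0, 1.85]
ft_force: [-0.1, 0.3, -4.1]
opening: 0.126
grip_force: 30.0
```

```bash
python3 - <<'E'
from h import *
a=shot('wrist','w1')['color'][:,:,::-1]; b=shot('top','t1')['color'][:,:,::-1]; s=shot('side','s1')['color'][:,:,::-1]
q=lambda im,r,c,w,h,W,H: cv2.resize(im[r:r+h,c:c+w],(W,H),interpolation=cv2.INTER_CUBIC)
cv2.imwrite('pics/m1.png',np.hstack([q(a,60,180,300,300,400,400),q(s,180,230,110,110,400,400)]))
p,R=cur(); print(p+59*R.as_matrix()[:,2],np.degrees(env.state()['tcp_rot']),env.state()['t'])
E
```

```text
[542.87951579 220.73892468 157.28426592] [1.66009743e+02 5.33601483e-03 1.06010133e+02] 6.925
```

View pics/m1.png

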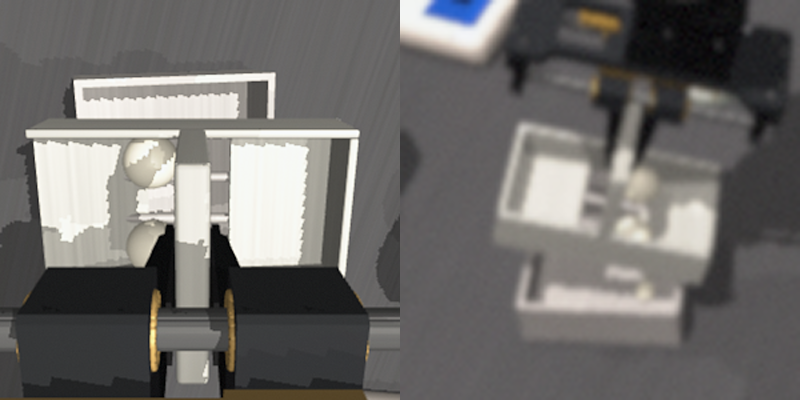

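The wrist crop shows the blank plate behind the handle empty and both big balls held at (150,160) and (150,245). The side crop shows a ball in the pan at (645,290). I'll rock it back and forth once more and then look with the sieve level.

```bash
python3 - <<'E'
from h import *
S=np.array([-np.sin(np.radians(106.1)),np.cos(np.radians(106.1)),0]); G=np.array([560.9,225.9,158])
rows([(G,106,-4,4),(G+18*S,106,13,4),(G,106,0,4)])
E
```

```text
leg [560.9 225.9 158. ] 106 -4
0 0.154 0.019 0.45 0 0; 0 0.154 0.013 0.45 0 0.001; 0 0.155 0.007 0.449 0 0; 0 0.156 0.001 0.45 0 0
leg [543.60597523 220.90833624 158.        ] 106 13
0 -0.148 0.008 -0.425 0 0; 0 -0.148 0.002 -0.425 0 0; -0.001 -0.147 -0.003 -0.425 0 0; 0 -0.148 -0.009 -0.425 0 0
leg [560.9 225.9 158. ] 106 0
0 0.129 0.018 0.325 0 0; 0 0.13 0.015 0.325 0 0; 0.001 0.13 0.01 0.325 0 0; 0 0.131 0.006 0.325 0 0
```

Call:
send_rows(series="0 0.15 0.02 0.45 0 0; 0 0.15 0.01 0.45 0 0; 0 0.155 0.01 0.45 0 0; 0 0.155 0 0.45 0 0")

```text
t: 7.42
eef_pos: [564.8, 227.1, 216.9]
tcp_rot: [-3.07, 0.0, 1.85]
ft_force: [-1.2, -0.2, -4.4]
opening: 0.122
grip_force: 30.0
```

Call:
send_rows(series="0 -0.15 0.01 -0.425 0 0; 0 -0.15 0 -0.425 0 0; 0 -0.145 0 -0.425 0 0; 0 -0.15 -0.01 -0.425 0 0; 0 0 0 0 0 0")

```text
t: 8.05
eef_pos: [529.3, 216.9, 215.4]
tcp_rot: [2.916, 0.0, 1.85]
ft_force: [-0.5, 0.7, -3.3]
opening: 0.121
grip_force: 30.0
```

Call:
send_rows(series="0 0.13 0.02 0.325 0 0; 0 0.13 0.015 0.325 0 0; 0 0.13 0.01 0.325 0 0; 0 0.13 0.005 0.325 0 0; 0 0 0 0 0 0")

```text
t: 8.68
eef_pos: [561.3, 226.0, 216.5]
tcp_rot: [-3.141, 0.0, 1.85]
ft_force: [-0.6, -0.3, -3.9]
opening: 0.122
grip_force: 30.0
```

```bash
python3 - <<'E'
from h import *
a=shot('wrist','w2')['color'][:,:,::-1]; b=shot('top','t2')['color'][:,:,::-1]; s=shot('side','s2')['color'][:,:,::-1]
q=lambda im,r,c,w,h,W,H: cv2.resize(im[r:r+h,c:c+w],(W,H),interpolation=cv2.INTER_CUBIC)
cv2.imwrite('pics/m2.png',np.hstack([q(a,80,220,220,220,400,400),q(s,190,235,95,95,400,400)]))
p,R=cur(); print(p+59*R.as_matrix()[:,2],np.degrees(env.state()['tcp_rot']),env.state()['t'])
E
```

```text
[559.98744513 225.65759172 157.60211795] [1.79995903e+02 6.45353938e-03 1.06012165e+02] 8.825
```

View pics/m2.png

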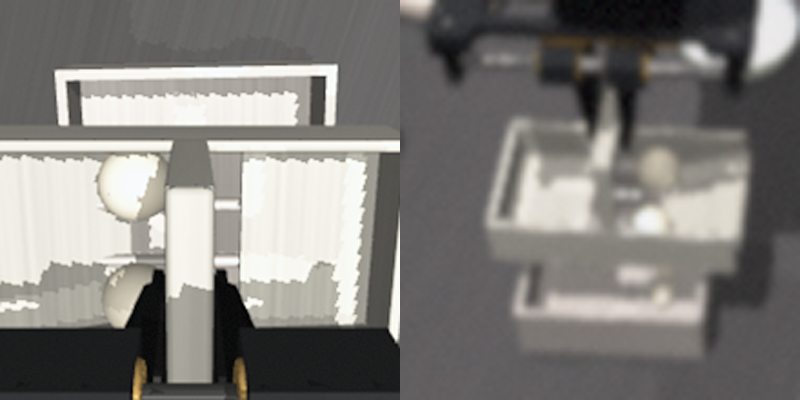

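The level view shows big balls at (130,185) and (130,295), an empty blank plate, and one small ball in the pan at (660,295). The others would be hidden behind the sieve. I'll lift it level and carry it part of the way, then check the pan before tipping.

```bash
python3 - <<'E'
from h import *
rows([((560.5,226,190),106,0,4),((590,-10,190),106,0,8),((617,-230.6,190),106,0,8)])
E
```

```text
leg (560.5, 226, 190) 106 0
0.001 0.002 -0.135 0 0 0; 0 0.003 -0.135 0 0 0.001; 0.001 0.002 -0.135 0 0 0; 0.001 0.003 -0.135 0 0.001 0
leg (590, -10, 190) 106 0
-0.49 -0.076 0 0 0 0; -0.489 -0.077 0 0 0 0; -0.49 -0.076 0 0 0 0; -0.489 -0.077 0 0 0 0; -0.49 -0.076 0 0 0 0
-0.489 -0.077 0 0 0 0; -0.49 -0.076 0 0 0 0; -0.49 -0.077 0 0 0 0
leg (617, -230.6, 190) 106 0
-0.457 -0.073 0 0 0 0; -0.457 -0.072 0 0 0 0; -0.458 -0.073 0 0 0 0; -0.457 -0.072 0 0 0 0; -0.457 -0.073 0 0 0 0
-0.457 -0.073 0 0 0 0; -0.458 -0.072 0 0 0 0; -0.457 -0.073 -0.001 0 0 0
```

Call:
send_rows(series="0 0 -0.13 0 0 0; 0 0 -0.14 0 0 0; 0 0 -0.14 0 0 0; 0 0 -0.13 0 0 0; -0.2 -0.03 0 0 0 0")

```text
t: 9.45
eef_pos: [561.8, 213.8, 249.9]
tcp_rot: [3.14, 0.0, 1.851]
ft_force: [-0.2, -0.1, -4.6]
opening: 0.122
grip_force: 30.0
```

Call:
send_rows(series="-0.4 -0.06 0 0 0 0; -0.49 -0.08 0 0 0 0; -0.49 -0.08 0 0 0 0; -0.49 -0.08 0 0 0 0; -0.49 -0.08 0 0 0 0")

```text
t: 10.07
eef_pos: [578.8, 69.6, 248.9]
tcp_rot: [-3.141, 0.0, 1.85]
ft_force: [0.6, -0.0, -4.1]
opening: 0.123
grip_force: 30.0
```

Call:
send_rows(series="-0.49 -0.08 0 0 0 0; -0.45 -0.07 0 0 0 0; -0.3 -0.05 0 0 0 0; -0.13 -0.01 0 0 0 0; 0 0 0 0 0 0")

```text
t: 10.7
eef_pos: [589.5, -11.3, 249.1]
tcp_rot: [-3.142, -0.0, 1.85]
ft_force: [-0.8, -0.2, -3.7]
opening: 0.126
grip_force: 30.0
```

```bash
python3 - <<'E'
from h import *
b=shot('top','t3')['color'][:,:,::-1]; s=shot('side','s3')['color'][:,:,::-1]
q=lambda im,r,c,w,h,W,H: cv2.resize(im[r:r+h,c:c+w],(W,H),interpolation=cv2.INTER_CUBIC)
cv2.imwrite('pics/m3.png',np.hstack([q(b,130,215,100,100,400,400),q(s,160,250,140,140,400,400)]))
p,R=cur(); print(p+59*R.as_matrix()[:,2],np.degrees(env.state()['tcp_rot']),env.state()['t'])
E
```

```text
[589.34923073 -10.57115137 190.11490294] [-1.79992412e+02 -1.00614428e-02  1.06034332e+02] 10.8
```

View pics/m3.png

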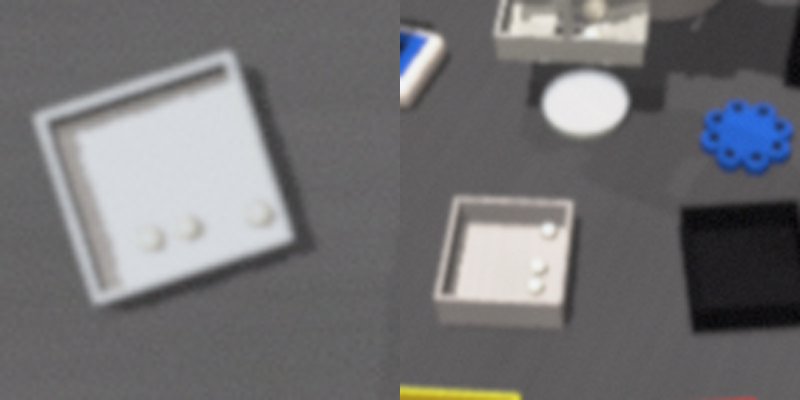

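All three small balls are in the pan: (150,238), (190,227) and (260,213) in the top crop, and three in the side crop. On to the dish.

Call:
send_rows(series="-0.2 -0.03 0 0 0 0; -0.4 -0.06 0 0 0 0; -0.5 -0.08 0 0 0 0; -0.5 -0.08 0 0 0 0; -0.5 -0.08 0 0 0 0")

```text
t: 11.42
eef_pos: [605.3, -138.9, 249.2]
tcp_rot: [3.142, 0.0, 1.851]
ft_force: [-0.6, 1.2, -4.0]
opening: 0.127
grip_force: 30.0
```

Call:
send_rows(series="-0.5 -0.08 0 0 0 0; -0.5 -0.08 0 0 0 0; -0.35 -0.06 0 0 0 0; -0.2 -0.03 0 0 0 0; 0 0 0 0 0 0")

```text
t: 12.05
eef_pos: [616.4, -231.6, 249.0]
tcp_rot: [-3.141, -0.0, 1.85]
ft_force: [-1.2, 0.7, -3.6]
opening: 0.12
grip_force: 30.0
```

```bash
python3 - <<'E'
from h import *
np.set_printoptions(suppress=True,precision=2)
p,R=cur(); print(p+59*R.as_matrix()[:,2],np.degrees(env.state()['tcp_rot']),env.state()['t'])
G=(617,-230.6,165)
rows([((617,-230.6,167),106,18,5),(G,106,42,10)])
E
```

```text
[ 616.37 -231.6   190.01] [-179.99   -0.01  105.98] 12.05
leg (617, -230.6, 167) 106 18
0.003 -0.059 0.079 -0.36 0 -0.001; 0.002 -0.063 0.078 -0.36 0 0; 0.003 -0.069 0.079 -0.36 0 -0.001; 0.003 -0.073 0.078 -0.361 0 0; 0.002 -0.078 0.077 -0.36 -0.001 -0.001
leg (617, -230.6, 165) 106 42
0 -0.042 0.004 -0.24 0 0; 0 -0.043 0.004 -0.24 0 0; 0 -0.042 0.004 -0.24 0 0; 0 -0.043 0.004 -0.24 0 0; 0 -0.042 0.003 -0.24 0 0
0 -0.043 0.004 -0.24 0 0; 0 -0.043 0.004 -0.24 0 0; 0 -0.043 0.003 -0.24 0 0; 0 -0.043 0.004 -0.24 0 0; 0 -0.044 0.003 -0.24 0 0
```

Call:
send_rows(series="0 -0.06 0.08 -0.36 0 0; 0 -0.06 0.08 -0.36 0 0; 0 -0.07 0.08 -0.36 0 0; 0 -0.07 0.08 -0.36 0 0; 0 -0.08 0.08 -0.36 0 0")

```text
t: 12.68
eef_pos: [599.8, -234.8, 222.8]
tcp_rot: [2.826, 0.0, 1.851]
ft_force: [0.3, -0.4, -3.4]
opening: 0.125
grip_force: 30.0
```

Call:
send_rows(series="0 -0.04 0 -0.24 0 0; 0 -0.04 0 -0.24 0 0; 0 -0.04 0 -0.24 0 0; 0 -0.04 0 -0.24 0 0; 0 -0.04 0 -0.24 0 0")

```text
t: 13.3
eef_pos: [589.3, -237.9, 218.2]
tcp_rot: [2.617, -0.0, 1.852]
ft_force: [0.6, -0.2, -4.6]
opening: 0.124
grip_force: 30.0
```

Call:
send_rows(series="0 -0.04 0 -0.24 0 0; 0 -0.04 0 -0.24 0 0; 0 -0.04 0 -0.24 0 0; 0 -0.04 0 -0.24 0 0; 0 -0.04 0 -0.24 0 0")

```text
t: 13.92
eef_pos: [580.0, -240.8, 211.6]
tcp_rot: [2.407, 0.001, 1.851]
ft_force: [0.5, 0.8, -3.4]
opening: 0.125
grip_force: 30.0
```

Call:
send_rows(series="0 0 0 0 0 0; 0 0 0 0 0 0; 0 0 0 0 0 0; 0 0 0 0 0 0; 0 0 0 0 0 0")

```text
t: 14.55
eef_pos: [579.9, -241.7, 211.3]
tcp_rot: [2.409, 0.0, 1.85]
ft_force: [-1.3, -0.3, -2.6]
opening: 0.122
grip_force: 30.0
```

```bash
python3 - <<'E'
from h import *
np.set_printoptions(suppress=True,precision=2)
a=shot('wrist','w4')['color'][:,:,::-1]; b=shot('top','t4')['color'][:,:,::-1]; s=shot('side','s4')['color'][:,:,::-1]
q=lambda im,r,c,w,h,W,H: cv2.resize(im[r:r+h,c:c+w],(W,H),interpolation=cv2.INTER_CUBIC)
cv2.imwrite('pics/m4.png',np.hstack([q(a,0,120,400,400,400,400),q(s,80,280,120,120,400,400)]))
p,R=cur(); print(p+59*R.as_matrix()[:,2],np.degrees(env.state()['tcp_rot']),env.state()['t'])
E
```

```text
[ 617.81 -230.93  167.4 ] [138.     0.   106.01] 14.7
```

View pics/m4.png

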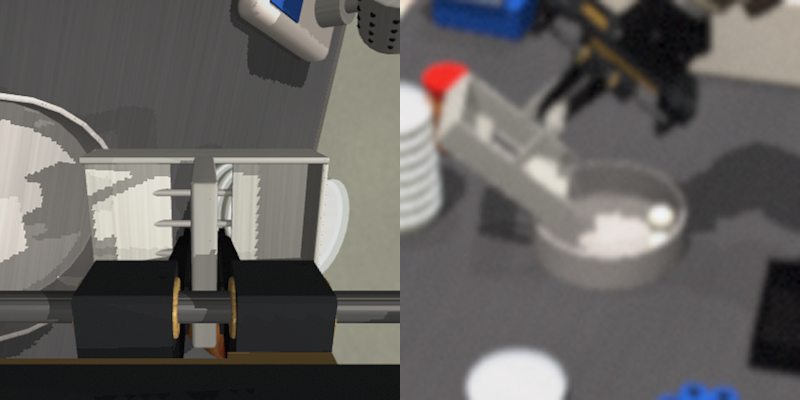

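The wrist crop shows the sieve empty. The side crop shows a big ball in the dish at (660,213) and probably the second at (660,240), which I'll check once clear. Now I'll level the sieve and carry it back.

```bash
python3 - <<'E'
from h import *
st=rows([((617,-230.6,192),106,0,8),])
rows([((590,-10,192),106,0,8),((560.9,225.9,175),106,0,9)],st)
E
```

```text
leg (617, -230.6, 192) 106 0
0.001 0.123 -0.035 0.525 0 0; 0.001 0.12 -0.038 0.525 0 0; 0.001 0.115 -0.04 0.525 0 0; 0.001 0.112 -0.043 0.525 0 0; 0.002 0.107 -0.044 0.525 0 0.001
0.001 0.102 -0.045 0.525 0 0; 0.001 0.098 -0.047 0.525 0 0; 0.001 0.093 -0.047 0.525 0 0
leg (590, -10, 192) 106 0
0.457 0.073 0 0 0 0; 0.458 0.072 0 0 0 0; 0.457 0.073 0 0 0 0; 0.457 0.073 0 0 0 0; 0.457 0.072 0 0 0 0
0.458 0.073 0 0 0 0; 0.457 0.072 0 0 0 0; 0.457 0.073 0 0 0 0
leg (560.9, 225.9, 175) 106 0
0.435 0.069 0.031 0 0 0; 0.435 0.068 0.032 0 0 0; 0.434 0.069 0.031 0 0 0; 0.435 0.068 0.032 0 0 0; 0.435 0.069 0.031 0 0 0
0.435 0.069 0.032 0 0 0; 0.435 0.068 0.031 0 0 0; 0.434 0.069 0.032 0 0 0; 0.435 0.068 0.031 0 0 0
```

Call:
send_rows(series="0 0.12 -0.035 0.525 0 0; 0 0.12 -0.04 0.525 0 0; 0 0.115 -0.04 0.525 0 0; 0 0.11 -0.045 0.525 0 0; 0 0.11 -0.045 0.525 0 0")

```text
t: 15.32
eef_pos: [601.8, -235.5, 240.1]
tcp_rot: [2.87, 0.0, 1.85]
ft_force: [0.1, 0.6, -2.8]
opening: 0.124
grip_force: 30.0
```

Call:
send_rows(series="0 0.1 -0.045 0.525 0 0; 0 0.1 -0.045 0.525 0 0; 0 0.09 -0.045 0.525 0 0; 0.46 0.07 0 0 0 0; 0.46 0.07 0 0 0 0")

```text
t: 15.95
eef_pos: [609.1, -174.2, 250.4]
tcp_rot: [3.141, -0.001, 1.85]
ft_force: [0.3, -0.5, -2.8]
opening: 0.127
grip_force: 30.0
```

Call:
send_rows(series="0.46 0.07 0 0 0 0; 0.46 0.07 0 0 0 0; 0.46 0.07 0 0 0 0; 0.46 0.07 0 0 0 0; 0.46 0.07 0 0 0 0")

```text
t: 16.58
eef_pos: [590.8, -35.6, 250.8]
tcp_rot: [3.141, -0.001, 1.85]
ft_force: [0.6, -0.3, -3.2]
opening: 0.126
grip_force: 30.0
```

Call:
send_rows(series="0.46 0.07 0 0 0 0; 0.43 0.07 0 0 0 0; 0.43 0.07 0 0 0 0; 0.43 0.07 0 0 0 0; 0.43 0.07 0 0 0 0")

```text
t: 17.2
eef_pos: [574.7, 95.7, 250.8]
tcp_rot: [3.141, -0.001, 1.85]
ft_force: [-0.0, 0.2, -2.2]
opening: 0.124
grip_force: 30.0
```

Call:
send_rows(series="0.43 0.07 0 0 0 0; 0.43 0.07 0.05 0 0 0; 0.43 0.07 0.05 0 0 0; 0.3 0.05 0.05 0 0 0; 0 0 0 0 0 0")

```text
t: 17.82
eef_pos: [563.8, 191.3, 241.6]
tcp_rot: [-3.141, -0.0, 1.852]
ft_force: [0.5, -0.5, -1.7]
opening: 0.126
grip_force: 30.0
```

```bash
python3 - <<'E'
from h import *
np.set_printoptions(suppress=True,precision=2)
p,R=cur(); print(p+59*R.as_matrix()[:,2],np.degrees(env.state()['tcp_rot']),env.state()['t'])
a=shot('wrist','w5')['color'][:,:,::-1]; b=shot('top','t5')['color'][:,:,::-1]; s=shot('side','s5')['color'][:,:,::-1]
q=lambda im,r,c,w,h,W,H: cv2.resize(im[r:r+h,c:c+w],(W,H),interpolation=cv2.INTER_CUBIC)
cv2.imwrite('pics/m5.png',np.hstack([q(b,115,405,100,100,400,400),q(s,160,220,140,140,400,400)]))
st=rows([((561,225.9,134),106,0,5)])
E
```

```text
[563.79 191.27 182.59] [-179.98   -0.02  106.1 ] 17.825
leg (561, 225.9, 134) 106 0
0.119 0.022 0.163 0 0 0; 0.12 0.022 0.163 0 0 0; 0.119 0.022 0.163 0 0 0; 0.119 0.022 0.163 0 0 -0.001; 0.119 0.022 0.163 0 0 0
```

View pics/m5.png

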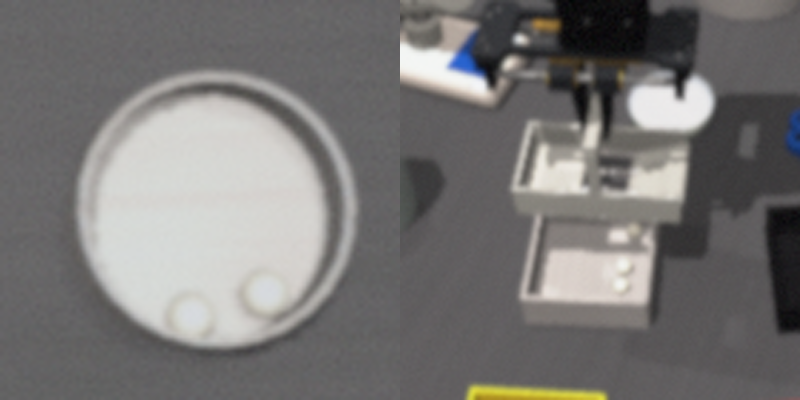

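Both big balls are in the dish, at (190,315) and (265,293). The side crop shows the sieve empty and level, with small balls still in the pan. I'll move over the pan, then down.

Call:
send_rows(series="0.2 0.04 0 0 0 0; 0.2 0.03 0 0 0 0; 0.2 0.04 0 0 0 0; 0 0 0.27 0 0 0; 0 0 0.27 0 0 0")

```text
t: 18.6
eef_pos: [560.7, 226.5, 208.0]
tcp_rot: [-3.141, 0.0, 1.851]
ft_force: [0.4, -0.1, -3.3]
opening: 0.121
grip_force: 30.0
```

Call:
send_rows(series="0 0 0.17 0 0 0; 0 0 0.07 0 0 0; 0 0 0 0 0 0; 0 0 0 0 0 0")

```text
t: 19.1
eef_pos: [561.2, 226.5, 195.5]
tcp_rot: [3.141, 0.0, 1.85]
ft_force: [0.5, 0.3, -3.2]
opening: 0.119
grip_force: 30.0
```

```bash
python3 - <<'E'
from h import *
np.set_printoptions(suppress=True,precision=2)
g=[]
for i in range(3):
    c=env.read_camera('wrist'); p,R=cur(); g.append(p+59*R.as_matrix()[:,2])
print(np.mean(g,0),np.degrees(env.state()['tcp_rot']),env.state()['t'])
W=cloud(c); Z=W[...,2]
for lo,hi,r in ((118,150,70),(66,86,100),(30,48,100)):
    m=(Z>lo)&(Z<hi)&(np.hypot(W[...,0]-561,W[...,1]-226)<r); p=W[m]; print(p[:,2].mean(),cv2.minAreaRect(p[:,:2].astype(np.float32)))
E
```

```text
[561.15 226.57 136.5 ] [179.96   0.01 106.01] 19.25
140.36110924715138 ((560.4105224609375, 227.51991271972656), (29.740642547607422, 83.5973129272461), 26.66297149658203)
76.39174587304409 ((557.2114868164062, 231.849853515625), (150.6387176513672, 72.79374694824219), 15.853129386901855)
40.51558858911891 ((554.3681030273438, 260.094970703125), (124.69635009765625, 100.53121185302734), 42.68517303466797)
```

Call:
send_rows(series="0 0 0.04 0 0 0; 0 0 0.03 0 0 0; 0 0 0.02 0 0 0; 0 0 0 0 0 0; 0 0 0 0 0 0")

```text
t: 19.88
eef_pos: [561.0, 226.5, 190.1]
tcp_rot: [3.141, 0.0, 1.85]
ft_force: [-2.5, -1.9, 6.0]
opening: 0.123
grip_force: 30.0
```

It is seated, with light contact. Release.

Call:
send_rows(series="0 0 0 0 0 0; 0 0 0 0 0 0; 0 0 0 0 0 0; 0 0 0 0 0 0; 0 0 0 0 0 0", fingers=0.8)

```text
t: 20.5
eef_pos: [561.0, 226.6, 189.6]
tcp_rot: [3.142, 0.0, 1.85]
ft_force: [0.7, -0.2, -0.4]
opening: 0.593
grip_force: 0.0
```

Call:
send_rows(series="0 0 -0.1 0 0 0; 0 0 -0.3 0 0 0; 0 0 -0.4 0 0 0; 0 0 -0.5 0 0 0; 0 0 -0.5 0 0 0")

```text
t: 21.12
eef_pos: [560.9, 226.5, 299.0]
tcp_rot: [3.141, 0.0, 1.85]
ft_force: [0.2, 1.1, 0.3]
opening: 0.798
grip_force: 0.0
```

Call:
send_rows(series="-0.7 -0.1 0 0 0 0; -0.8 -0.1 0 0 0 0; -0.8 -0.1 0 0 0 0; -0.8 -0.1 0 0 0 0; 0 0 0 0 0 0")

```text
t: 21.75
eef_pos: [589.5, 38.4, 298.0]
tcp_rot: [3.141, 0.001, 1.847]
ft_force: [0.3, 0.7, -0.6]
opening: 0.802
grip_force: 0.0
```

```bash
python3 - <<'E'
from h import *
np.set_printoptions(suppress=True,precision=2)
c=shot('top','t6'); b=c['color'][:,:,::-1]; s=shot('side','s6')['color'][:,:,::-1]
q=lambda im,r,c,w,h,W,H: cv2.resize(im[r:r+h,c:c+w],(W,H),interpolation=cv2.INTER_CUBIC)
cv2.imwrite('pics/m6.png',np.hstack([q(b,125,210,100,100,400,400),q(s,190,240,100,100,400,400)]))
print(env.state()['t'],env.state()['opening'])
for tag in ('top0','t6'):
    W=cloud(load(tag)); Z=W[...,2]
    for lo,hi,r in ((118,150,70),(66,95,100),):
        m=(Z>lo)&(Z<hi)&(np.hypot(W[...,0]-561,W[...,1]-226)<r); p=W[m]; print(p[:,2].mean(),p[:,2].std(),cv2.minAreaRect(p[:,:2].astype(np.float32)))
E
```

```text
21.85 0.801800472691715
136.3795500737146 4.2022006387407895 ((562.8277587890625, 227.11988830566406), (13.16786003112793, 83.32381439208984), 16.32826805114746)
72.95992732245247 4.01884756034596 ((563.2784423828125, 227.71963500976562), (151.22256469726562, 84.2794189453125), 16.11121368408203)
136.1544507437017 3.987843892349894 ((561.5271606445312, 227.5471649169922), (12.75249195098877, 83.8407974243164), 15.950433731079102)
74.19314194677004 3.525057448866828 ((561.9251098632812, 227.80291748046875), (150.9715576171875, 84.02566528320312), 16.056673049926758)
```

View pics/m6.png

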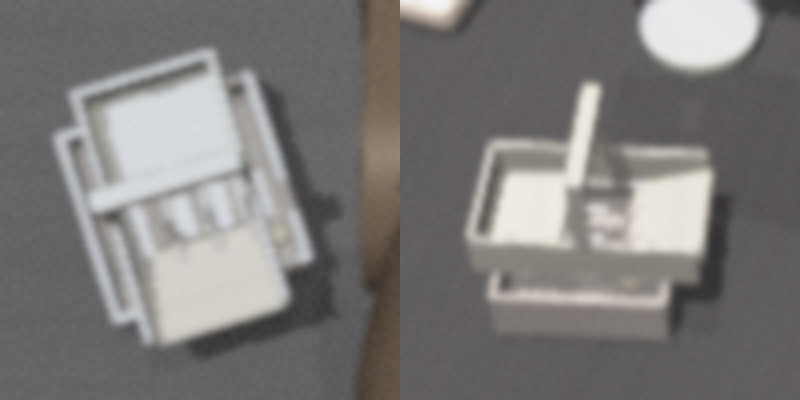

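The empty sieve stands level on its pan, within about 1–2 mm of where it started, and the arm is clear. Handing in.

```bash
python3 -c "
from cell import env
print(env.job_done())"
```

```text
the job is handed in; nothing more can be done
None
```

The job is handed in at about 22 s: the three small balls are in the pan, both big balls are in the dish, and the empty sieve is back level on its pan, within about 2 mm of where it started.

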